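# Reset the tripped breaker under a push-latch cover

## Robot

A 6-joint arm with a two-finger parallel gripper is mounted at the origin on the work surface; the furniture and walls round the work are solid. World frame = base frame: x ahead of the robot, y to its left, z up, the work surface at z = 0. Lengths are in m, angles in rad, forces in N, time in s.
With the tool pointing down it reaches from about 0.25 to 0.725 m from the base axis. Payload 9.7 kg.
Tool frame: the origin (TCP) lies between the finger pads; the fingertips stand ctrl.tip_reach ahead of it and the grasp point (between the pads) lies 8 mm behind it (ctrl.tip_reach is the distance from the TCP to the fingertips, in m); z points along the fingers, x is the direction in which the jaws open and shut, and the axes are right-handed (so a half turn about z gives the same grasp; the last joint's range is limited). The gripper opens to 85 mm and grips with 20 to 120 N. Pads are 22 mm wide; open, the fingers measure 114 mm over their backs; the gripper's body (76 mm by 85 mm) begins 54 mm behind the grasp point. The pads swing forward as they close: fully open they stand 13 mm farther back than shut.
Start: joints at [-1.2, 0.087, 0.176, 1.66, 0, 1.571], TCP at [0.199, -0.513, 0.242] pointing down, gripper open.
Joint ranges: [-3.13, 3.13], [-0.85, 1.81], [-1.15, 1.24], [-2.2, 2.28], [-1.44, 1.52], [-3.14, 3.14]. Speed limits (rad/s): [2.22, 2.22, 2.57, 3.14, 3.14, 3.14].

## Interface

Orientations are given as a unit quaternion [w, x, y, z].
In Python, from station import ctrl gives the robot as it stands.
- The arm moves only by the tool move_arm, never from a script. Its argument "targets" is a list of rows, each a list of 3 entries, a list of its own where there are three numbers: the opening, from 0 (shut) to 1 (fully open), then the shift along the tool's x, y, z in mm, then the turn about the tool's z in rad. A call has exactly 5 rows; each row is the pose to reach, as a shift and turn from the pose commanded when the call began, along the tool's axes at that moment; what a row does not reach only later rows make up. A row lasts 1/10 s, in which the tool goes at most 50 mm and 8.59 degrees, less where a joint would pass 70% of its speed; a pose out of reach is approached as far as the arm can. A call with a gripper value outside its range is refused whole. The fingers move at their own pace and stop on an object; the grip force is fixed at half the most. Time passes only in rows, so rows that repeat a pose let the fingers close, or fill a call up. It gives the time, the measured TCP pose, the force and the opening at its end, in the units of the state.
- ctrl.sense(): the state, without advancing time (a new reading comes with each control period).
- ctrl.read_camera(name): name is "scene" or "top" or "wrist"; returns the picture (400x640x3 uint8, red, green, blue); there is no depth.
- ctrl.get_calibration(name): a dict with "fx", "fy", "cx", "cy" (pixels), "pose" (4x4, takes a point from camera to world coordinates). Camera axes: x right, y up, looking along -z (the intrinsics and any distortion apply to the point x, -y, -z); pixel columns grow to the right and rows downward; lengths in m; the calibration is good to about 2 mm. A picture is of the moment at which its call begins: read the wrist's pose just before it. get_calibration takes no time and is no camera call; for the wrist camera it gives the pose at the moment of the call.
- ctrl.close_job(): hands the job in, once; it reports no verdict.
The state is a dict: "clock": time; "joint_pos": joint angles; "qd": joint speeds; "joint_torque": joint torques, N m; "tool_pos": TCP position; "tcp_rot": TCP orientation; "ft_force": force on the tool from outside, world axes, zero at the start; "torque": the same for the moment, N m; "grip_width": finger opening in m.
Only numpy, scipy, OpenCV 4.12 (cv2) and the standard library are available. Lean on these libraries where they do the work, as an engineer would, in place of code of your own. Each camera call takes 0.05 s, during which the arm holds its last target.

## Task

The heat sealer has tripped its breaker in the power box on the bench. Press down once on the ribbed front edge of the box's light-grey cover so that its push latch lets go and the cover springs open, push the one reset button that is standing out fully in, then push the cover back over and press it down until the latch catches and it stays shut. Work with the fingertips only: pinch, lift or carry nothing, and leave the loose things on the bench where they are.

Things in the scene. Friction and masses are not known exactly. Their poses are not given: they have to be found in the camera images.
- power_box: Power box bolted to the bench: dark-grey housing 120 x 150 mm (x by y), 74 mm high to the top of its shut light-grey cover; mains lead at the back. Origin: centre of its underside, on the bench. x points from its front (latch, towards the robot) to its back (hinge), y along the hinge, z up. Under the cover its side walls rise to 60 mm, the front wall to 58 mm, the inside is 142 mm wide.
- cover (a joint): Cover hinge (rad): 0 latched shut, -0.073 pressed to its springy stop, 1.75 open at its stop. Unlatched, its spring always swings it to the stop. The latch works when the cover is pressed in past about -0.06 (6.5 mm at the ribs; press to the stop) and let go: from latched it lets go, from open it catches and stays at 0. Needs 2 to 5 N at the ribs. Let go, it swings up and back past the finger.
- cover_press (a point): Middle of three grey thumb ribs on the cover's outer face: mid-width, 107 mm from the hinge axis. Its z is the cover's outward normal (up when shut). Cover: plate 164 mm wide, reaching 128 mm from the hinge axis, 4 mm thick, outer face 4 mm above the hinge plane, 16 mm skirt at front and sides. Open, its front edge stands 196 mm above the bench, 23 mm behind the hinge.
- cover_hinge (a point): Middle of the cover's hinge axis, 62 mm behind the box's centre and 70 mm above the bench; the axis runs along the box's y.
- reset_tripped (a joint): Travel of the tripped breaker's reset button (m): about 0 standing out, 0.007 fully in (down). Moves down against about 3 N of friction and stays where it is left.
- reset_tripped_top (a point): Centre of the tripped button's top: round black cap 16 mm across. Out, its top is 50 mm above the bench and a red stem shows under it; in, 43 mm, level with the other two. The three alike breakers stand on a deck 34 mm above the bench, 8 mm to the front of the box's centre, at y = -42, 0 and 42 mm; which place holds the tripped one changes.
- reset_second (a joint): Travel of the reset button of a healthy breaker (m): 0.007, already fully in; stays in.
- reset_third (a joint): Travel of the reset button of the other healthy breaker (m): 0.007, already fully in; stays in.
- tea_glass: Bystander: small waisted tea glass, 62 mm across, 86 mm high, loose. Origin: centre of its foot; z up.
- date_stamp: Bystander: wooden hand stamp with a turned handle, 31 x 52 mm, 81 mm high, loose. Origin: centre of its underside.
- colour_jar: Bystander: small black jar, 42 mm across, 52 mm high, loose. Origin: centre of its underside.
- tape_roll: Bystander: roll of brown tape lying flat, 96 mm across, 48 mm high, loose. Origin: centre of its underside.
- green_marker: Bystander: white marker pen with a green cap, 135 mm long along its y, 17 mm thick, loose. Origin: centre of its underside.

How it is judged:
By the outcome, as a careful person would: the job done as asked, in the order asked, and still so for the second after the job is handed in, with the robot touching nothing.
It also fails if it takes over 51 s, if anything falls off the work surface, if the arm or the gripper's body presses on something with over 40 N, if the wrist force passes 120 N, or if a joint passes its speed limit or range.

## Working session

There is one attempt and no reset: what is moved stays moved. The work goes in short steps, Python scripts to look and compute and a tool call to move; the robot and the scene stay as the last step left them, time stands still between calls to the robot, and variables do not carry over. Pictures are saved under pics/ and viewed, and the job is handed in when it is done.

Besides the shell and the picture viewer there is one more tool, called after "Call:" by a JSON object that holds its "op" and its "data", one argument or row to a line. move_arm: Moves the arm, as the interface text tells. Its arguments: {"type":"object","properties":{"targets":{"type":"array"}},"required":["targets"]}

```bash
ls; mkdir -p pics; python3 - <<'E'
from station import ctrl
import cv2
s=ctrl.sense(); print(s, ctrl.tip_reach)
for n in("scene","top"):
    im=ctrl.read_camera(n); cv2.imwrite(f"pics/{n}0.png",im[:,:,::-1])
    print(n,ctrl.get_calibration(n))
E
```

```text
pics
{'clock': 0.0, 'joint_pos': array([-1.20000323e+00,  8.74148329e-02,  1.75146103e-01,  1.65978618e+00,
       -2.94769761e-05,  1.57075362e+00]), 'qd': array([-0.00083559, -0.0005748 ,  0.00066904, -0.00041882, -0.00047596,
       -0.00087689]), 'joint_torque': array([-1.52604143e-04, -5.20389926e+01,  4.64803219e+01,  1.63309736e-02,
       -2.98972179e-05,  1.84265019e-06]), 'tool_pos': array([ 0.19921202, -0.51243069,  0.24161407]), 'tcp_rot': array([-3.43173561e-04,  8.25346601e-01, -5.64626063e-01, -5.27692141e-04]), 'ft_force': array([-0.21105822,  0.24181227, -0.05802845]), 'torque': array([0.00392447, 0.00796729, 0.01058059]), 'grip_width': 0.08556538099395662} 0.011
scene {'fx': 410.3217529572908, 'fy': 410.3217529572908, 'cx': 322.9680726857558, 'cy': 192.8923961320763, 'pose': array([[-0.63505705,  0.59950634, -0.48712903,  0.01106922],
       [-0.77234781, -0.48179456,  0.41394789,  0.37151265],
       [ 0.01346826,  0.63911357,  0.76899444,  0.87681062],
       [ 0.        ,  0.        ,  0.        ,  1.        ]])}
top {'fx': 416.75968115501877, 'fy': 416.75968115501877, 'cx': 320.653064006453, 'cy': 199.93567909116666, 'pose': array([[-0.02489211,  0.99284317, -0.11680253,  0.38434587],
       [-0.99938537, -0.02182925,  0.02742916, -0.05745339],
       [ 0.02468314,  0.11741351,  0.99277631,  1.06734594],
       [ 0.        ,  0.        ,  0.        ,  1.        ]])}
```

View pics/scene0.png

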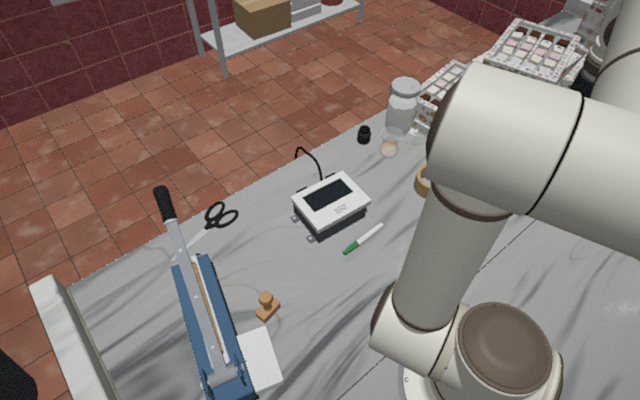

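View pics/top0.png

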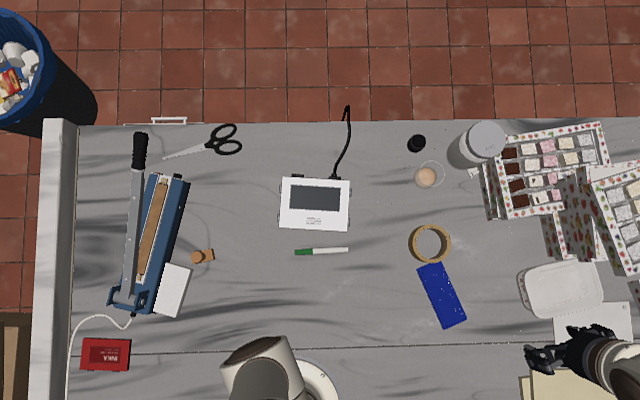

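The top view shows the cover at columns 279-352 and rows 177-231, with the marker just in front of it (rows 247-255). In the scene view it is around (331, 203). Next I'll measure the cover corners in both views.

```bash
cat > h.py <<'E'
import numpy as np, cv2
from station import ctrl
def ray(n,uv,cal=None):
    c=cal or ctrl.get_calibration(n); P=c["pose"]
    d=np.array([(uv[0]-c["cx"])/c["fx"],-(uv[1]-c["cy"])/c["fy"],-1.])
    return P[:3,3],P[:3,:3]@d
def onz(n,uv,z,cal=None):
    o,d=ray(n,uv,cal); return o+d*(z-o[2])/d[2]
def proj(n,p,cal=None):
    c=cal or ctrl.get_calibration(n); P=c["pose"]
    q=P[:3,:3].T@(np.array(p)-P[:3,3]); return np.array([c["cx"]+c["fx"]*q[0]/-q[2], c["cy"]-c["fy"]*q[1]/-q[2]])
def tri(rs):
    A=0;b=0
    for o,d in rs:
        d=d/np.linalg.norm(d); M=np.eye(3)-np.outer(d,d); A=A+M;b=b+M@o
    return np.linalg.solve(A,b)
E
python3 - <<'E'
from h import *
C={}
for n,c in(("top",(316,215)),("scene",(331,203))):
    im=cv2.imread(f"pics/{n}0.png"); h=cv2.cvtColor(im,cv2.COLOR_BGR2HSV)
    m=((h[...,2]>205)&(h[...,1]<40)).astype('uint8')*255
    m=cv2.morphologyEx(m,cv2.MORPH_OPEN,np.ones((2,2)))
    cs,_=cv2.findContours(m,0,1)
    k=[x for x in cs if cv2.pointPolygonTest(cv2.convexHull(x),c,False)>0]
    k=max(k,key=cv2.contourArea); hu=cv2.convexHull(k)
    r=cv2.minAreaRect(k); ap=cv2.approxPolyDP(hu,3,True)[:,0]
    print(n,r,ap.tolist())
    for p in ap: print(p,onz(n,p,.074).round(4))
    x,y=c; v=cv2.resize(im[y-60:y+60,x-80:x+80],None,fx=5,fy=5,interpolation=cv2.INTER_CUBIC); cv2.imwrite(f"pics/z_{n}.png",v)
E
```

```text
top ((315.0512390136719, 204.6546173095703), (67.75447082519531, 49.75718307495117), 3.468229293823242) [[284, 178], [350, 182], [347, 231], [280, 227]]
[284 178] [0.5564 0.0021 0.074 ]
[350 182] [ 0.5433 -0.1569  0.074 ]
[347 231] [ 0.4253 -0.1458  0.074 ]
[280 227] [0.4386 0.0133 0.074 ]
scene ((331.7830505371094, 199.00946044921875), (41.182525634765625, 66.82447052001953), 60.945396423339844) [[343, 172], [370, 201], [318, 229], [293, 197]]
[343 172] [ 0.542 -0.148  0.074]
[370 201] [ 0.4253 -0.1358  0.074 ]
[318 229] [0.441  0.0192 0.074 ]
[293 197] [0.5565 0.0068 0.074 ]
```

```bash
python3 -c "
import cv2,numpy as np
a=cv2.imread('pics/z_top.png');b=cv2.imread('pics/z_scene.png')
cv2.imwrite('pics/zz.png',np.vstack([cv2.resize(a,(400,300)),cv2.resize(b,(400,300))]))"
```

```text
(no output)
```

View pics/z_top.png

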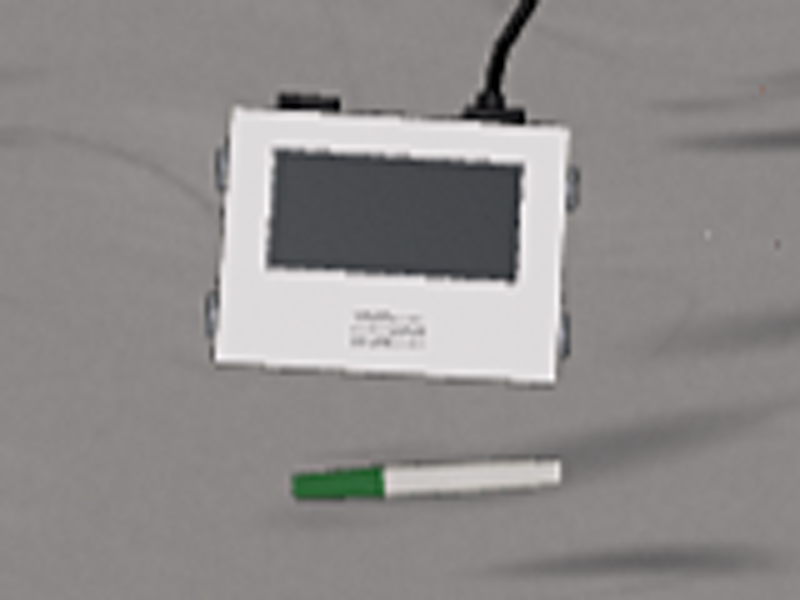

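View pics/z_scene.png

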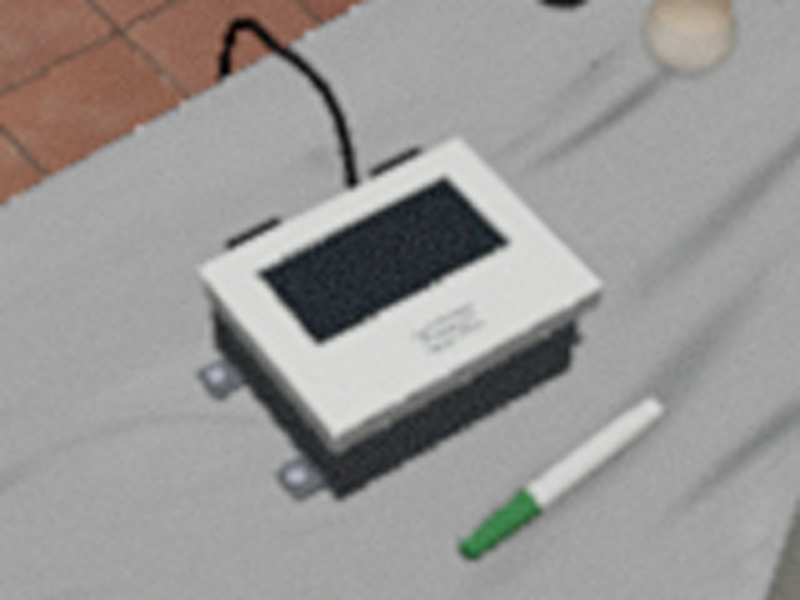

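```bash
python3 - <<'E'
from h import *
T=dict(BL=(235,108),BR=(568,128),FR=(557,381),FL=(216,360),rib=(388,329))
S=dict(BL=(202,270),BR=(460,140),FR=(601,287),FL=(335,437),rib=(449,332))
f=lambda p,x,y:((p[0]+.5)/5-.5+x,(p[1]+.5)/5-.5+y)
R={}
for k in T:
    t=f(T[k],236,155); s=f(S[k],251,143)
    p=tri([ray("top",t),ray("scene",s)]); R[k]=p
    print(k,p.round(4),(proj("top",p)-t).round(1),(proj("scene",p)-s).round(1),onz("top",t,.074).round(4),onz("scene",s,.074).round(4))
for a,b in(("BL","BR"),("FL","FR"),("FL","BL"),("FR","BR")):print(a,b,np.linalg.norm(R[a]-R[b]),np.degrees(np.arctan2(*(R[a]-R[b])[1::-1])))
E
```

```text
BL [0.5628 0.0068 0.0691] [-0.4 -0.4] [0.6 0.1] [0.5609 0.0054 0.074 ] [0.5607 0.0099 0.074 ]
BR [ 0.5495 -0.155   0.0683] [-0.3 -0.3] [0.4 0.1] [ 0.5477 -0.1551  0.074 ] [ 0.5465 -0.1506  0.074 ]
FR [ 0.4277 -0.1449  0.0681] [-0.6 -0.7] [0.9 0.1] [ 0.4258 -0.1459  0.074 ] [ 0.4264 -0.1396  0.074 ]
FL [0.4413 0.0179 0.0678] [-0.5 -0.5] [0.8 0.1] [0.4396 0.0162 0.074 ] [0.4394 0.0218 0.074 ]
rib [ 0.454  -0.0648  0.0695] [-0.5 -0.5] [0.7 0.1] [ 0.4525 -0.0659  0.074 ] [ 0.4528 -0.0613  0.074 ]
BL BR 0.16234025002279473 85.29317547832177
FL FR 0.1633507003259698 85.24111639091296
FL BL 0.12205335219664108 174.79042272312725
FR BR 0.12218993098756752 175.26579348181522
```

```bash
cat >> h.py <<'E'
from scipy.spatial.transform import Rotation as Ro
RIB=np.array([.4525,-.0637]); YAW=-.087
def box(x,y=0):  # box-frame (x back, y left) -> world xy, origin box centre
    c,s=np.cos(YAW),np.sin(YAW); B=RIB+45e-3*np.array([c,s])
    return B+np.array([c*x-s*y,s*x+c*y])
def go(xy,z,yaw=YAW):
    s=ctrl.sense(); q=s["tcp_rot"]; R=Ro.from_quat([q[1],q[2],q[3],q[0]]).as_matrix()
    d=R.T@(np.array([*xy,z])-s["tool_pos"]); a=np.arctan2(R[1,0],R[0,0])
    t=(yaw-a+np.pi)%(2*np.pi)-np.pi
    print("t %.2f pos"%s["clock"],s["tool_pos"].round(4),"F",s["ft_force"].round(1),"w %.3f"%s["grip_width"],"tilt",R[:,2].round(4))
    print("shift mm",(d*1e3).round(1),"turn(tool z)",round(-t,3))
E
python3 -c "
from h import *
go(box(-.085),.24)"
```

```text
t 0.10 pos [ 0.1992 -0.5125  0.2417] F [-0.2  0.   0.5] w 0.085 tilt [-4.0e-04  1.1e-03 -1.0e+00]
shift mm [-344.2 -362.8    2.1] turn(tool z) -1.113
```

Call:
{"op": "move_arm", "data": {
  "targets": [
    [0,[-34,-36,0],-0.14],
    [0,[-68,-72,0],-0.28],
    [0,[-102,-108,0],-0.42],
    [0,[-136,-144,0],-0.56],
    [0,[-170,-180,0],-0.7]
  ]
}}

```text
clock: 0.6
tool_pos: [0.3057, -0.2871, 0.242]
tcp_rot: [-0.0, 0.97, -0.245, -0.0]
ft_force: [0.7, -0.1, 0.1]
grip_width: 0.0125
```

```bash
python3 -c "
from h import *
go(box(-.085),.24)"
```

```text
t 0.60 pos [ 0.3057 -0.2871  0.242 ] F [ 0.7 -0.1  0.1] w 0.013 tilt [-0.e+00  1.e-04 -1.e+00]
shift mm [ -13.6 -250.5    2. ] turn(tool z) -0.408
```

Call:
{"op": "move_arm", "data": {
  "targets": [
    [0,[-3,-48,0],-0.13],
    [0,[-6,-96,0],-0.26],
    [0,[-9,-144,0],-0.39],
    [0,[-12,-192,0],-0.41],
    [0,[-14,-240,0],-0.41]
  ]
}}

```text
clock: 1.1
tool_pos: [0.4085, -0.0696, 0.2423]
tcp_rot: [0.0, 0.999, -0.045, 0.0]
ft_force: [0.3, -0.6, -0.3]
grip_width: -0.0002
```

Call:
{"op": "move_arm", "data": {
  "targets": [
    [0,[0,0,0],0],
    [0,[0,0,0],0],
    [0,[0,0,0],0],
    [0,[0,0,0],0],
    [0,[0,0,0],0]
  ]
}}

```text
clock: 1.6
tool_pos: [0.4079, -0.0727, 0.2424]
tcp_rot: [0.0, 0.999, -0.046, 0.0]
ft_force: [0.0, 0.2, 0.3]
grip_width: -0.0007
```

```bash
python3 -c "
from h import *
go(box(-.045),.24)
c=ctrl.get_calibration('wrist');print(c['pose'].round(3))
im=ctrl.read_camera('wrist');cv2.imwrite('pics/w1.png',im[:,:,::-1])
p=[*RIB,.074];print(proj('wrist',p,c))"
```

```text
t 1.60 pos [ 0.4079 -0.0727  0.2424] F [0.  0.2 0.3] w -0.001 tilt [ 1.e-04 -1.e-04 -1.e+00]
shift mm [ 43.6 -13.1   2.4] turn(tool z) -0.005
[[ 0.996  0.088  0.026  0.414]
 [-0.092  0.954  0.284 -0.001]
 [ 0.001 -0.285  0.958  0.375]
 [ 0.     0.     0.     1.   ]]
[357.19825092 174.53974135]
```

View pics/w1.png

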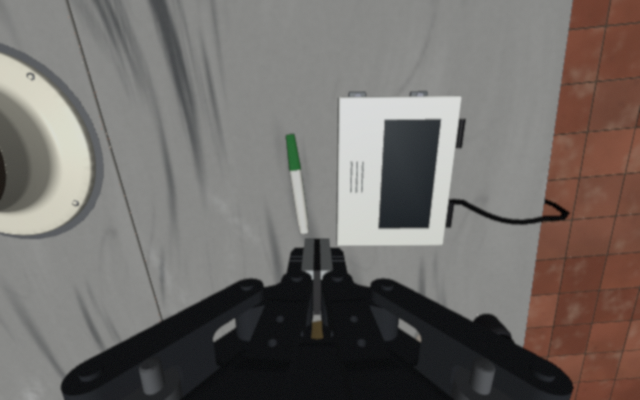

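The wrist view shows the ribs centred at about (357, 177), the cover upright at columns 338-461, and the fingers shut. I'll refine the rib position from this third view.

```bash
python3 -c "
from h import *
c=ctrl.get_calibration('wrist')
im=cv2.imread('pics/w1.png');g=im[150:205,342:372].min(2)
ys,xs=np.where(g<150);print(xs.min()+342,xs.max()+342,ys.min()+150,ys.max()+150,xs.mean()+342,ys.mean()+150)
u=(xs.mean()+342,(ys.min()+ys.max())/2+150)
print(onz('wrist',u,.074,c)); 
t=(235.5+388.5/5+.0-.1+.1,154.5+329.5/5)
r=[ray('wrist',u,c),ray('top',t),ray('scene',(250.6+449.5/5,142.5+332.5/5))]
print(tri(r), tri(r[:2]),tri(r[::2]))
for p in [(339,97),(461,97),(443,245),(338,245)]:print(onz('wrist',p,.074,c))
"
```

```text
Traceback (most recent call last):
ValueError: zero-size array to reduction operation minimum which has no identity
```

```bash
python3 -c "
from h import *
c=ctrl.get_calibration('wrist')
u=(357,177)
print(onz('wrist',u,.074,c)); 
r=[ray('wrist',u,c),ray('top',(313.2,220.4)),ray('scene',(340.5,209))]
print(tri(r), tri(r[:2]),tri(r[::2]))
for p in [(339,97),(461,97),(443,245),(338,245)]:print(onz('wrist',p,.074,c).round(4))
"
```

```text
[ 0.45220195 -0.06626082  0.074     ]
[ 0.45343447 -0.06557938  0.07007812] [ 0.45219728 -0.0659259   0.07534   ] [ 0.45394683 -0.06558497  0.06962466]
[0.4383 0.0172 0.074 ]
[0.5607 0.006  0.074 ]
[ 0.5485 -0.1566  0.074 ]
[ 0.4259 -0.1452  0.074 ]
```

```bash
sed -i 's/RIB=.*; YAW/RIB=np.array([.4525,-.0655]); YAW/' h.py; python3 -c "
from h import *
go(box(-.046),.100)"
```

```text
t 1.65 pos [ 0.408  -0.0726  0.2424] F [-0.9 -0.3 -0. ] w 0.000 tilt [ 2.e-04 -1.e-04 -1.e+00]
shift mm [ 42.7 -11.2 142.4] turn(tool z) -0.005
```

Call:
{"op": "move_arm", "data": {
  "targets": [
    [0,[20,-5,25],0],
    [0,[43,-11,55],0],
    [0,[43,-11,100],0],
    [0,[43,-11,135],0],
    [0,[43,-11,142],0]
  ]
}}

```text
clock: 2.15
tool_pos: [0.4498, -0.0648, 0.0964]
tcp_rot: [-0.0, 0.999, -0.046, -0.003]
ft_force: [-1.1, -0.0, 0.4]
grip_width: 0.0001
```

Call:
{"op": "move_arm", "data": {
  "targets": [
    [0,[0,0,2],0],
    [0,[0,0,5],0],
    [0,[0,0,7],0],
    [0,[0,0,10],0],
    [0,[0,0,10],0]
  ]
}}

```text
clock: 2.65
tool_pos: [0.4523, -0.0646, 0.0907]
tcp_rot: [0.0, 0.999, -0.045, 0.0]
ft_force: [0.3, 0.4, 0.4]
grip_width: -0.0001
```

```bash
python3 -c "
from h import *
go(box(-.046),.085)
im=ctrl.read_camera('wrist');cv2.imwrite('pics/w2.png',im[:,:,::-1])"
```

```text
t 2.65 pos [ 0.4523 -0.0646  0.0907] F [0.3 0.4 0.4] w -0.000 tilt [ 7.e-04 -1.e-04 -1.e+00]
shift mm [-0.7  0.9  5.7] turn(tool z) -0.003
```

View pics/w2.png

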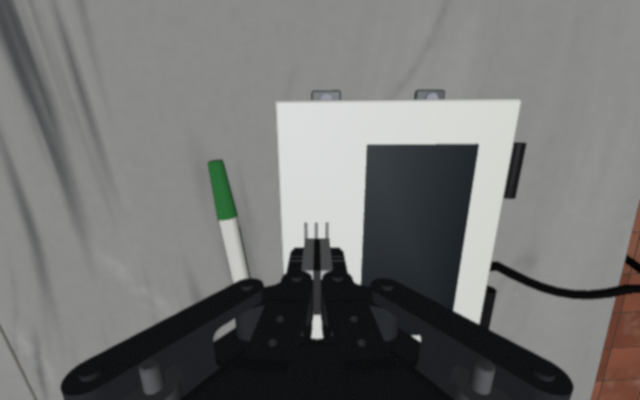

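The fingertips stand centred over the ribs (tips near (316, 240), rib ends showing just above them). Now I'll press.

Call:
{"op": "move_arm", "data": {
  "targets": [
    [0,[0,0,2],0],
    [0,[0,0,4],0],
    [0,[0,0,6],0],
    [0,[0,0,8],0],
    [0,[0,0,8],0]
  ]
}}

```text
clock: 3.2
tool_pos: [0.452, -0.0645, 0.0821]
tcp_rot: [-0.0, 0.999, -0.045, -0.0]
ft_force: [0.3, 0.2, 0.9]
grip_width: -0.0002
```

Call:
{"op": "move_arm", "data": {
  "targets": [
    [0,[0,0,2],0],
    [0,[0,0,3],0],
    [0,[0,0,4],0],
    [0,[0,0,5],0],
    [0,[0,0,5],0]
  ]
}}

```text
clock: 3.7
tool_pos: [0.4522, -0.0645, 0.0774]
tcp_rot: [-0.0, 0.999, -0.045, 0.0]
ft_force: [-1.3, 0.8, 3.4]
grip_width: 0.0002
```

Call:
{"op": "move_arm", "data": {
  "targets": [
    [0,[0,0,1],0],
    [0,[0,0,1],0],
    [0,[0,0,1.5],0],
    [0,[0,0,2],0],
    [0,[0,0,2],0]
  ]
}}

```text
clock: 4.2
tool_pos: [0.4523, -0.0646, 0.0762]
tcp_rot: [0.0, 0.999, -0.045, 0.001]
ft_force: [-4.5, 0.4, 10.2]
grip_width: -0.0001
```

The stop is reached (10 N). Now I'll let go, moving up and back towards the robot.

Call:
{"op": "move_arm", "data": {
  "targets": [
    [0,[0,0,-8],0],
    [0,[-10,0,-25],0],
    [0,[-30,0,-50],0],
    [0,[-50,0,-75],0],
    [0,[-60,0,-100],0]
  ]
}}

```text
clock: 4.7
tool_pos: [0.3909, -0.059, 0.1762]
tcp_rot: [-0.0, 0.999, -0.045, -0.0]
ft_force: [0.5, -0.2, 1.1]
grip_width: -0.0003
```

Call:
{"op": "move_arm", "data": {
  "targets": [
    [0,[0,0,-40],0],
    [0,[0,0,-60],0],
    [0,[0,0,-60],0],
    [0,[0,0,-60],0],
    [0,[0,0,-60],0]
  ]
}}

```text
clock: 5.2
tool_pos: [0.392, -0.0591, 0.2341]
tcp_rot: [-0.0, 0.999, -0.045, -0.001]
ft_force: [-0.5, 0.4, -0.2]
grip_width: -0.0002
```

```bash
python3 -c "
from h import *
go(box(-.008),.24)
for n in ('wrist','top','scene'):
  c=ctrl.get_calibration(n)
  im=ctrl.read_camera(n)[:,:,::-1];cv2.imwrite(f'pics/{n}3.png',im)
  for y in (-.042,0,.042): print(n,y,proj(n,[*box(-.008,y),.043],c).round(1))
"
```

```text
t 5.20 pos [ 0.392  -0.0591  0.2341] F [-0.5  0.4 -0.2] w -0.000 tilt [-1.8e-03  3.0e-04 -1.0e+00]
shift mm [97.9  0.8 -6.1] turn(tool z) -0.003
wrist -0.042 [397.6 216.2]
wrist 0 [400.4 182.6]
wrist 0.042 [403.5 146.4]
top -0.042 [330.9 207.4]
top 0 [313.9 206.3]
top 0.042 [296.9 205.2]
scene -0.042 [345.8 199.1]
scene 0 [332.7 206.1]
scene 0.042 [319.2 213.4]
```

View pics/wrist3.png

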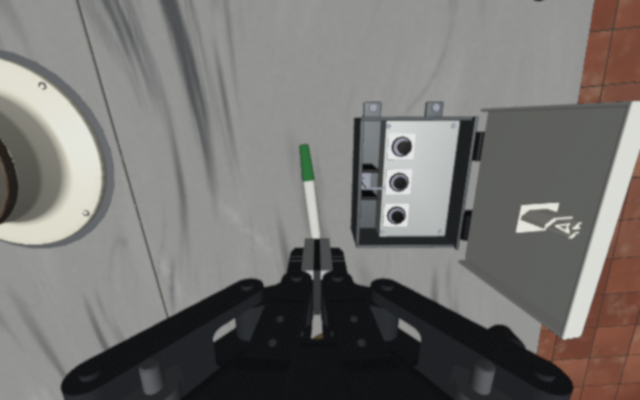

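View pics/scene3.png

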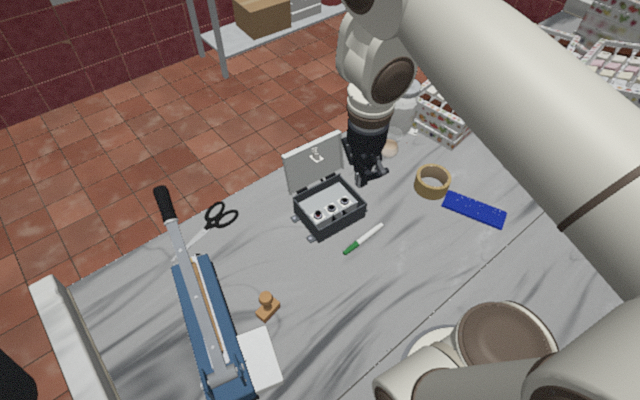

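The cover is open and three buttons show, at wrist pixels (402,147), (399,182) and (397,215), matching my predictions. I'll zoom in to find the red stem.

```bash
python3 -c "
from h import *
a=cv2.imread('pics/wrist3.png')[120:240,350:450];b=cv2.imread('pics/scene3.png')[180:240,290:370]
a=cv2.resize(a,(500,600),interpolation=2)
cv2.imwrite('pics/z3.png',cv2.copyMakeBorder(cv2.resize(b,(300,225),interpolation=2),0,375,0,0,0)if 0 else np.hstack([a,cv2.copyMakeBorder(cv2.resize(b,(300,225),interpolation=2),0,375,0,0,cv2.BORDER_CONSTANT)]))
for n in('wrist','scene'):
  im=cv2.imread(f'pics/{n}3.png').astype(int)
  m=(im[...,2]>im[...,1]+40)&(im[...,2]>im[...,0]+40)
  for y in(-.042,0,.042):
    c={'wrist':{-.042:(397,215),0:(399,182),.042:(402,147)},'scene':{-.042:(345,199),0:(332,206),.042:(319,213)}}[n][y]
    print(n,y,m[c[1]-8:c[1]+9,c[0]-7:c[0]+8].sum())
"
```

```text
wrist -0.042 0
wrist 0 0
wrist 0.042 0
scene -0.042 0
scene 0 0
scene 0.042 2
```

View pics/z3.png

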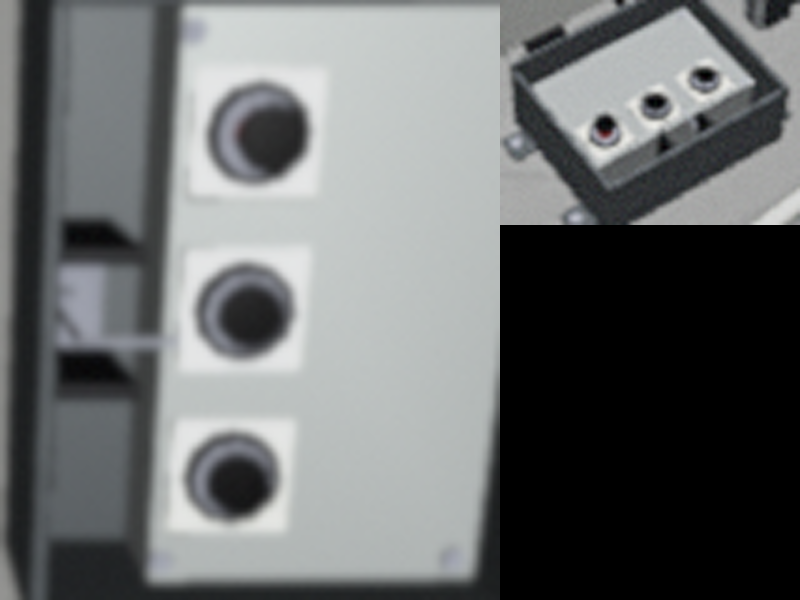

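The tripped button is the one at y = +42 mm: there is red at its stem in both views, and its cap stands out further in the wrist view, centred near (404.2,147.2). I'll measure its position.

```bash
python3 -c "
from h import *
c=ctrl.get_calibration('wrist')
w=(404.2,147.2); s=(290+105/3.75-.4,180+119/3.75-.4)
print(onz('wrist',w,.05,c),onz('scene',s,.05),tri([ray('wrist',w,c),ray('scene',s)]),box(-.008,.042))
for p,y in(((399.3,182.4),0),((397,215.4),-.042)): print(onz('wrist',p,.043,c),box(-.008,y))
go(box(-.008,.042),.12)
"
```

```text
[ 0.49184104 -0.02699247  0.05      ] [ 0.49654177 -0.02452881  0.05      ] [ 0.49347977 -0.02524487  0.05148456] [ 0.49300945 -0.02687379]
[ 0.48812673 -0.06844221  0.043     ] [ 0.48936006 -0.06871494]
[ 0.4850879  -0.10952464  0.043     ] [ 0.48571067 -0.11055609]
t 5.35 pos [ 0.392  -0.0591  0.2343] F [0.2 0.9 0.2] w -0.000 tilt [-1.7e-03  3.0e-04 -1.0e+00]
shift mm [ 97.9 -41.1 114.2] turn(tool z) -0.003
```

Call:
{"op": "move_arm", "data": {
  "targets": [
    [0,[40,-17,20],0],
    [0,[80,-34,50],0],
    [0,[98,-41,80],0],
    [0,[98,-41,114],0],
    [0,[98,-41,114],0]
  ]
}}

```text
clock: 5.85
tool_pos: [0.4911, -0.0267, 0.1161]
tcp_rot: [-0.0, 0.999, -0.045, -0.004]
ft_force: [-0.8, -0.5, 0.1]
grip_width: 0.0004
```

Call:
{"op": "move_arm", "data": {
  "targets": [
    [0,[0,0,25],0],
    [0,[0,0,40],0],
    [0,[0,0,48],0],
    [0,[0,0,52],0],
    [0,[0,0,52],0]
  ]
}}

```text
clock: 6.35
tool_pos: [0.4936, -0.0272, 0.0697]
tcp_rot: [0.0, 0.999, -0.045, 0.0]
ft_force: [0.3, -0.6, 0.2]
grip_width: 0.0001
```

```bash
python3 -c "
from h import *
go([.493,-.0265],.054)
im=ctrl.read_camera('wrist')[:,:,::-1];cv2.imwrite(f'pics/w4.png',im)
"
```

```text
t 6.35 pos [ 0.4936 -0.0272  0.0697] F [ 0.3 -0.6  0.2] w 0.000 tilt [ 3.e-04 -0.e+00 -1.e+00]
shift mm [-0.7 -0.7 15.7] turn(tool z) -0.003
```

View pics/w4.png

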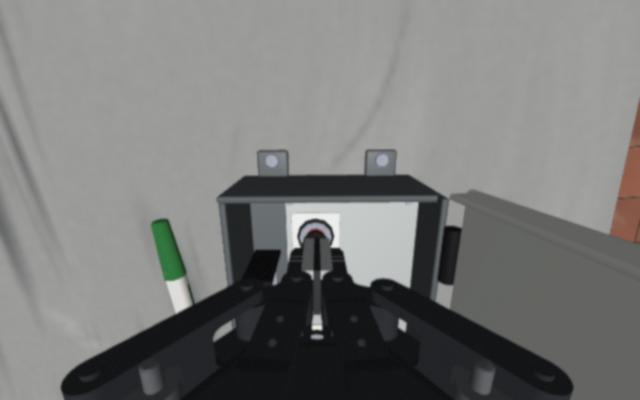

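The fingertip stands right over the button; a bit of red stem and collar show at (316,232). I'll press.

Call:
{"op": "move_arm", "data": {
  "targets": [
    [0,[0,0,4],0],
    [0,[0,0,7],0],
    [0,[0,0,10],0],
    [0,[0,0,12],0],
    [0,[0,0,13],0]
  ]
}}

```text
clock: 6.9
tool_pos: [0.4937, -0.0271, 0.0563]
tcp_rot: [0.0, 0.999, -0.045, 0.0]
ft_force: [0.6, 0.2, 3.6]
grip_width: -0.0002
```

Call:
{"op": "move_arm", "data": {
  "targets": [
    [0,[0,0,1],0],
    [0,[0,0,2],0],
    [0,[0,0,3],0],
    [0,[0,0,3],0],
    [0,[0,0,3],0]
  ]
}}

```text
clock: 7.4
tool_pos: [0.4938, -0.0271, 0.054]
tcp_rot: [0.0, 0.999, -0.045, 0.0]
ft_force: [-1.5, 0.1, 7.8]
grip_width: 0.0
```

Call:
{"op": "move_arm", "data": {
  "targets": [
    [0,[0,0,0.5],0],
    [0,[0,0,1],0],
    [0,[0,0,1],0],
    [0,[0,0,1],0],
    [0,[0,0,1],0]
  ]
}}

```text
clock: 7.9
tool_pos: [0.4938, -0.0271, 0.0539]
tcp_rot: [0.0, 0.999, -0.045, 0.001]
ft_force: [-4.6, 0.3, 16.8]
grip_width: -0.0003
```

It is on the hard stop (17 N, no more travel). I'll back off and look.

Call:
{"op": "move_arm", "data": {
  "targets": [
    [0,[0,0,-30],0],
    [0,[0,0,-70],0],
    [0,[-30,10,-110],0],
    [0,[-65,25,-150],0],
    [0,[-100,42,-180],0]
  ]
}}

```text
clock: 8.4
tool_pos: [0.393, -0.0585, 0.2303]
tcp_rot: [-0.0, 0.999, -0.044, 0.0]
ft_force: [0.3, -0.2, 0.2]
grip_width: 0.0002
```

Call:
{"op": "move_arm", "data": {
  "targets": [
    [0,[0,0,0],0],
    [0,[0,0,0],0],
    [0,[0,0,0],0],
    [0,[0,0,0],0],
    [0,[0,0,0],0]
  ]
}}

```text
clock: 8.9
tool_pos: [0.3942, -0.0582, 0.2278]
tcp_rot: [-0.0, 0.999, -0.045, -0.001]
ft_force: [0.6, 0.6, 0.9]
grip_width: -0.0002
```

```bash
python3 -c "
from h import *
go(box(-.008,.0),.24)
A=[]
for n in ('wrist','scene'):
  c=ctrl.get_calibration(n)
  im=ctrl.read_camera(n)[:,:,::-1];cv2.imwrite(f'pics/{n}5.png',im)
  p=proj(n,[*box(-.008),.043],c);print(n,p)
  x,y=p.astype(int);r=60 if n=='wrist' else 40
  A.append(cv2.resize(im[y-r:y+r,x-r:x+r],(400,400),interpolation=2))
cv2.imwrite('pics/z5.png',np.hstack(A))
"
```

```text
t 8.90 pos [ 0.3942 -0.0582  0.2278] F [0.6 0.6 0.9] w -0.000 tilt [-2.3e-03  4.0e-04 -1.0e+00]
shift mm [ 95.7   1.9 -12.4] turn(tool z) -0.002
wrist [400.12880303 184.70982442]
scene [332.69261845 206.12240069]
```

View pics/z5.png

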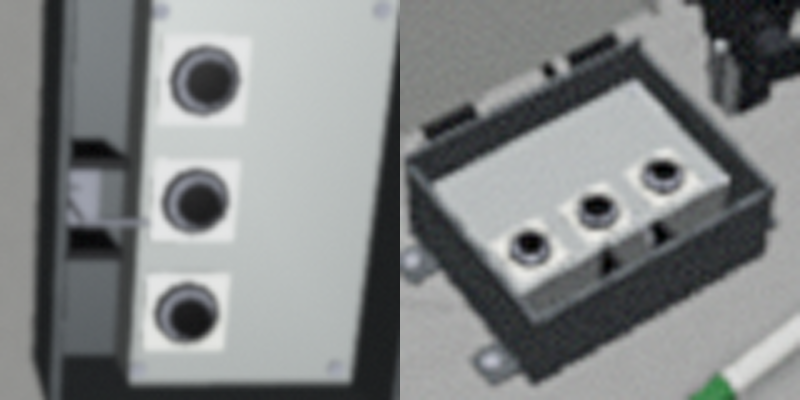

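View pics/wrist5.png

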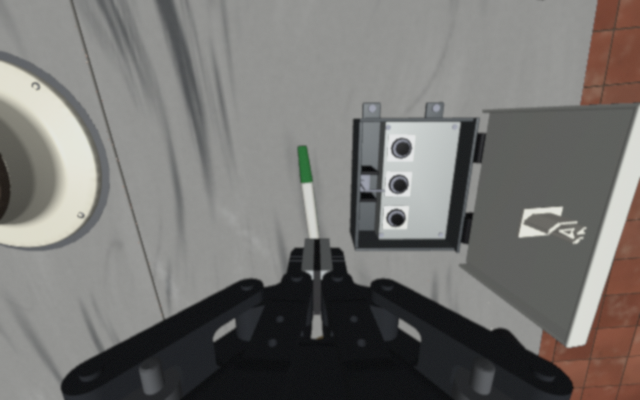

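All three buttons now look alike and level, with no red. Next I'll go up and over, behind the open cover.

```bash
python3 -c "
from h import *
go(box(.117,.0),.265);go(box(.117,.0),.175)"
```

```text
t 9.00 pos [ 0.3942 -0.0583  0.2282] F [0.2 0.  0. ] w 0.000 tilt [-1.5e-03  2.0e-04 -1.0e+00]
shift mm [220.7   1.5 -37.1] turn(tool z) -0.003
t 9.00 pos [ 0.3942 -0.0583  0.2282] F [0.2 0.  0. ] w 0.000 tilt [-1.5e-03  2.0e-04 -1.0e+00]
shift mm [220.8   1.5  52.9] turn(tool z) -0.003
```

Call:
{"op": "move_arm", "data": {
  "targets": [
    [0,[15,0,-37],0],
    [0,[60,1,-45],0],
    [0,[108,1,-45],0],
    [0,[156,1,-45],0],
    [0,[204,1,-45],0]
  ]
}}

```text
clock: 9.5
tool_pos: [0.5992, -0.0778, 0.2734]
tcp_rot: [-0.0, 0.999, -0.045, -0.0]
ft_force: [0.6, 0.1, 1.3]
grip_width: -0.0002
```

Call:
{"op": "move_arm", "data": {
  "targets": [
    [0,[17,0,0],0],
    [0,[17,0,0],0],
    [0,[17,0,0],0],
    [0,[17,0,0],0],
    [0,[17,0,0],0]
  ]
}}

```text
clock: 10.0
tool_pos: [0.6133, -0.0793, 0.2749]
tcp_rot: [0.0, 0.999, -0.045, 0.001]
ft_force: [-1.2, -0.7, -0.5]
grip_width: -0.0002
```

```bash
python3 -c "
from h import *
go(box(.117,.0),.175)
im=ctrl.read_camera('wrist')[:,:,::-1];cv2.imwrite(f'pics/w6.png',im)
im=ctrl.read_camera('scene')[:,:,::-1];cv2.imwrite(f'pics/s6.png',cv2.resize(im[90:260,220:460],None,fx=3,fy=3))
"
```

```text
t 10.00 pos [ 0.6133 -0.0793  0.2749] F [-1.2 -0.7 -0.5] w -0.000 tilt [ 1.1e-03 -1.0e-04 -1.0e+00]
shift mm [ 0.5  0.2 99.9] turn(tool z) -0.003
```

View pics/w6.png

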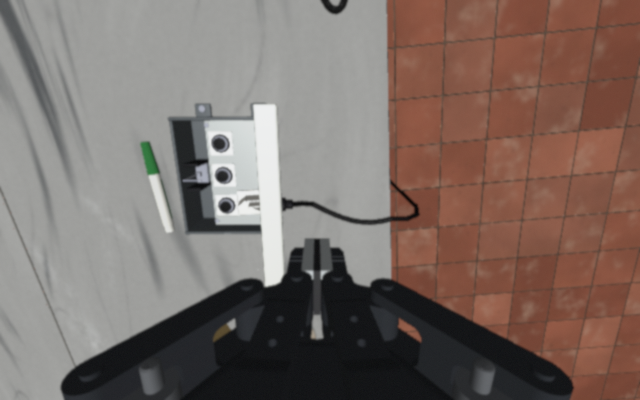

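View pics/s6.png

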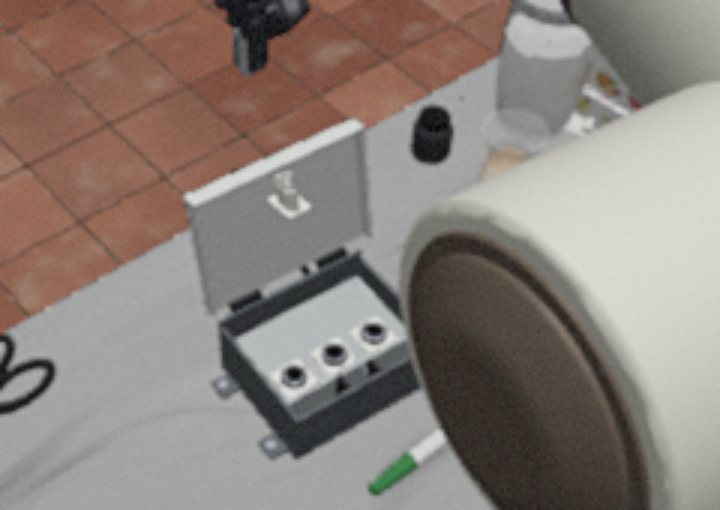

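Call:
{"op": "move_arm", "data": {
  "targets": [
    [0,[0,0,30],0],
    [0,[0,0,60],0],
    [0,[0,0,80],0],
    [0,[0,0,89],0],
    [0,[0,0,89],0]
  ]
}}

```text
clock: 10.6
tool_pos: [0.6134, -0.0793, 0.1844]
tcp_rot: [-0.0, 0.999, -0.045, -0.001]
ft_force: [-0.2, -0.2, 0.3]
grip_width: -0.0
```

```bash
python3 -c "
from h import *
go(box(.117,.0),.186)
s=ctrl.sense();d=s['tool_pos'][:2]-box(0);bx=d@np.array([np.cos(YAW),np.sin(YAW)]);print('box x',bx)
im=ctrl.read_camera('wrist')[:,:,::-1];cv2.imwrite(f'pics/w7.png',im)
x0,z0=bx*1e3,s['tool_pos'][2]*1e3
for th,r in zip(range(90,-5,-7),np.linspace(105,119,14)):
  t=np.radians(th); x=62-r*np.cos(t)+4*np.sin(t)+14.5; z=70+r*np.sin(t)+4*np.cos(t)+11
  print(th,'abs',round(x,1),round(z,1),'rel',round(x-x0,1),round(z0-z,1))
"
```

```text
t 10.60 pos [ 0.6134 -0.0793  0.1844] F [-0.2 -0.2  0.3] w -0.000 tilt [-1.2e-03  2.0e-04 -1.0e+00]
shift mm [ 0.5  0.2 -1.6] turn(tool z) -0.003
box x 0.11653180579196698
90 abs 80.5 186.0 rel -36.0 -1.6
83 abs 67.5 186.8 rel -49.0 -2.4
76 abs 54.5 185.9 rel -62.1 -1.5
69 abs 41.4 183.5 rel -75.1 0.9
62 abs 28.7 179.4 rel -87.8 5.0
55 abs 16.5 173.7 rel -100.1 10.7
48 abs 4.9 166.5 rel -111.6 17.9
41 abs -5.8 157.9 rel -122.3 26.6
34 abs -15.5 147.8 rel -132.0 36.6
27 abs -23.9 136.6 rel -140.4 47.8
20 abs -30.9 124.4 rel -147.5 60.1
13 abs -36.5 111.2 rel -153.0 73.2
6 abs -40.4 97.3 rel -156.9 87.1
-1 abs -42.6 82.9 rel -159.1 101.5
```

View pics/w7.png

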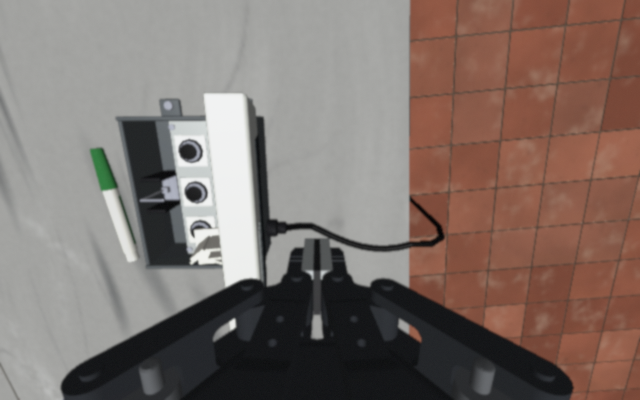

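The fingers are clear behind the cover: the cover edge is at columns 205-255, the tip at 316. Now I'll push along the arc.

Call:
{"op": "move_arm", "data": {
  "targets": [
    [0,[-12,0,-1],0],
    [0,[-24,0,-2],0],
    [0,[-36,0,-2],0],
    [0,[-49,0,-2],0],
    [0,[-49,0,-2],0]
  ]
}}

```text
clock: 11.15
tool_pos: [0.5652, -0.075, 0.1894]
tcp_rot: [0.0, 0.999, -0.045, 0.002]
ft_force: [1.5, -0.1, 1.0]
grip_width: 0.0001
```

```bash
python3 -c "
from h import *
go(box(.0675,.0),.186)
im=ctrl.read_camera('wrist')[:,:,::-1];cv2.imwrite(f'pics/w8.png',im)"
```

```text
t 11.15 pos [ 0.5652 -0.075   0.1894] F [ 1.5 -0.1  1. ] w 0.000 tilt [ 3.2e-03 -4.0e-04 -1.0e+00]
shift mm [-0.6  0.3  3.4] turn(tool z) -0.003
```

View pics/w8.png

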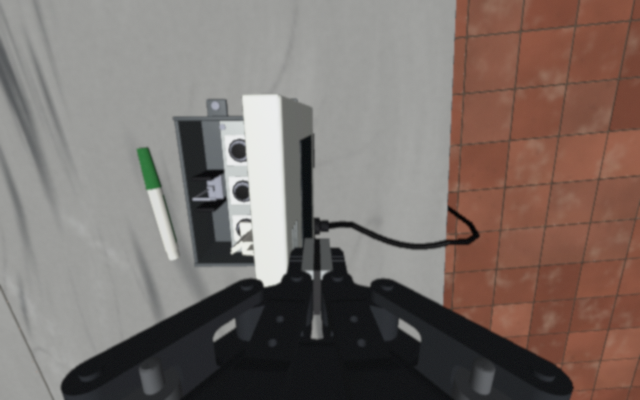

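Call:
{"op": "move_arm", "data": {
  "targets": [
    [0,[-13,0,1],0],
    [0,[-26,0,3],0],
    [0,[-39,0,7],0],
    [0,[-51,0,13],0],
    [0,[-62,0,20],0]
  ]
}}

```text
clock: 11.7
tool_pos: [0.5043, -0.0695, 0.168]
tcp_rot: [0.0, 0.999, -0.045, 0.001]
ft_force: [1.3, -0.4, 0.8]
grip_width: 0.0002
```

```bash
python3 -c "
from h import *
go(box(.005,.0),.1665)
im=ctrl.read_camera('wrist')[:,:,::-1];cv2.imwrite(f'pics/w9.png',im)"
```

```text
t 11.70 pos [ 0.5043 -0.0695  0.168 ] F [ 1.3 -0.4  0.8] w 0.000 tilt [ 2.3e-03 -4.0e-04 -1.0e+00]
shift mm [-1.9  0.5  1.5] turn(tool z) -0.003
```

View pics/w9.png

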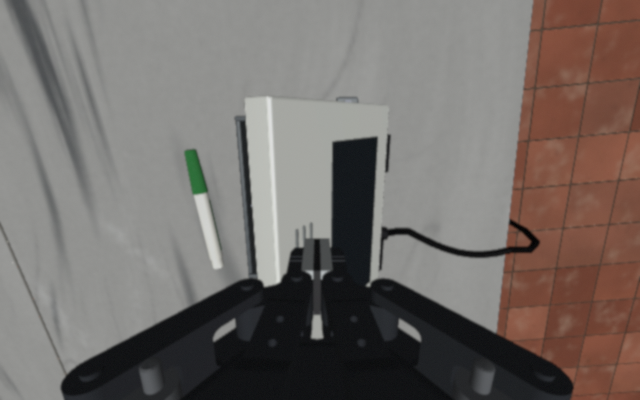

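The cover is about half over, with the tip on its face just behind the ribs (ribs at (297-312, 235)). I'll go on.

Call:
{"op": "move_arm", "data": {
  "targets": [
    [0,[-11,0,9],0],
    [0,[-21,0,19],0],
    [0,[-30,0,30],0],
    [0,[-37,0,42],0],
    [0,[-43,0,55],0]
  ]
}}

```text
clock: 12.25
tool_pos: [0.4621, -0.0657, 0.1129]
tcp_rot: [0.0, 0.999, -0.045, 0.001]
ft_force: [2.3, -0.0, 1.6]
grip_width: 0.0
```

```bash
python3 -c "
from h import *
go(box(-.044,.0),.083)"
```

```text
t 12.25 pos [ 0.4621 -0.0657  0.1129] F [ 2.3 -0.   1.6] w 0.000 tilt [ 2.8e-03 -4.0e-04 -1.0e+00]
shift mm [-8.6  0.6 29.9] turn(tool z) -0.003
```

Call:
{"op": "move_arm", "data": {
  "targets": [
    [0,[-4,0,9],0],
    [0,[-6,0,18],0],
    [0,[-7,0,25],0],
    [0,[-7,0,29],0],
    [0,[-7,0,31],0]
  ]
}}

```text
clock: 12.75
tool_pos: [0.4539, -0.0649, 0.0808]
tcp_rot: [-0.0, 0.999, -0.045, -0.0]
ft_force: [0.5, 0.1, 1.5]
grip_width: 0.0002
```

Call:
{"op": "move_arm", "data": {
  "targets": [
    [0,[0,0,1],0],
    [0,[0,0,2],0],
    [0,[0,0,3],0],
    [0,[0,0,3],0],
    [0,[0,0,3],0]
  ]
}}

```text
clock: 13.25
tool_pos: [0.4539, -0.0649, 0.0781]
tcp_rot: [0.0, 0.999, -0.045, 0.0]
ft_force: [0.9, 1.0, 2.2]
grip_width: 0.0002
```

Call:
{"op": "move_arm", "data": {
  "targets": [
    [0,[0,0,1],0],
    [0,[0,0,2],0],
    [0,[0,0,2.5],0],
    [0,[0,0,2.5],0],
    [0,[0,0,2.5],0]
  ]
}}

```text
clock: 13.75
tool_pos: [0.4541, -0.0649, 0.0765]
tcp_rot: [0.0, 0.999, -0.045, 0.001]
ft_force: [-2.1, 0.1, 11.0]
grip_width: 0.0003
```

The cover is on its stop (11 N). I'll let go straight up.

Call:
{"op": "move_arm", "data": {
  "targets": [
    [0,[0,0,-3],0],
    [0,[0,0,-7],0],
    [0,[0,0,-11],0],
    [0,[0,0,-15],0],
    [0,[0,0,-20],0]
  ]
}}

```text
clock: 14.25
tool_pos: [0.4535, -0.0649, 0.0955]
tcp_rot: [-0.0, 0.999, -0.045, -0.0]
ft_force: [-0.7, -0.0, 0.1]
grip_width: 0.0004
```

Call:
{"op": "move_arm", "data": {
  "targets": [
    [0,[-15,0,-30],0],
    [0,[-30,0,-60],0],
    [0,[-50,0,-100],0],
    [0,[-60,0,-140],0],
    [0,[-60,0,-150],0]
  ]
}}

```text
clock: 14.75
tool_pos: [0.3939, -0.0595, 0.2502]
tcp_rot: [0.0, 0.999, -0.045, 0.003]
ft_force: [0.4, -0.0, -0.7]
grip_width: 0.0003
```

Call:
{"op": "move_arm", "data": {
  "targets": [
    [0,[0,0,0],0],
    [0,[0,0,0],0],
    [0,[0,0,0],0],
    [0,[0,0,0],0],
    [0,[0,0,0],0]
  ]
}}

```text
clock: 15.25
tool_pos: [0.3938, -0.0595, 0.2446]
tcp_rot: [-0.0, 0.999, -0.045, -0.001]
ft_force: [-0.2, -0.3, -0.5]
grip_width: 0.0001
```

```bash
python3 -c "
from h import *
go(box(-.085,.0),.24)
for n in('wrist','scene'):
  im=ctrl.read_camera(n)[:,:,::-1];cv2.imwrite(f'pics/{n}10.png',im)"
```

```text
t 15.25 pos [ 0.3938 -0.0595  0.2446] F [-0.2 -0.3 -0.5] w 0.000 tilt [-1.5e-03  2.0e-04 -1.0e+00]
shift mm [19.   0.9  4.6] turn(tool z) -0.003
```

View pics/wrist10.png

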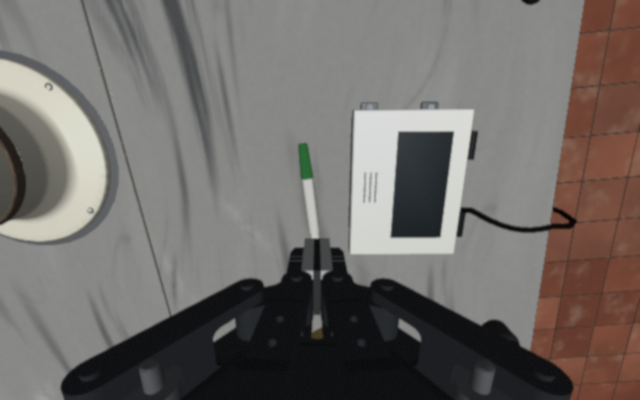

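View pics/scene10.png

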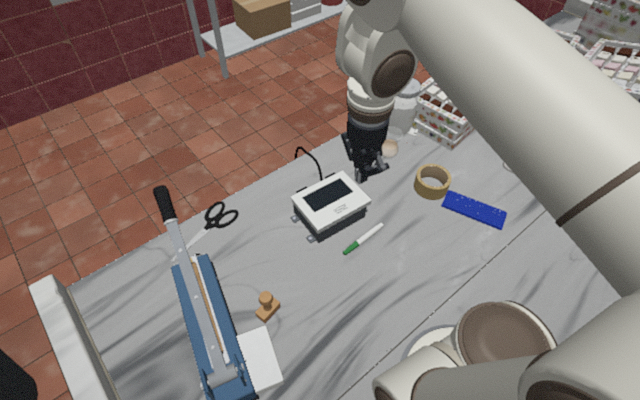

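The cover stays shut (scene view around (331,203), the same as at the start), the marker and other things are where they were, and the robot touches nothing. I'm handing the job in.

```bash
python3 -c "
from station import ctrl
print(ctrl.close_job())"
```

```text
the job is handed in; nothing more can be done
None
```

The job is done and handed in at about 15 s on the robot's clock. All contact was with the shut fingertips.

- **Opening:** I pressed once on the ribs, down to the stop (about 10 N), and the cover sprang open.
- **Reset:** The tripped breaker was at y = +42 mm, where red showed at its stem. I pushed its button until it would go no further (about 17 N). Pictures then showed all three buttons alike, with no red.
- **Closing:** I pushed the cover over from behind, pressed it to its stop (about 11 N) and let go.

In the last pictures, a second after release, the cover was shut and staying shut. The loose things in view looked unmoved and the wrist force was near zero. I judged the bystanders by eye, not by measuring, and I took no final top view.

The first top and scene measurements disagreed by about 5 mm in y. I settled this with a wrist view before pressing, and none of the later checks failed.

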